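# Elephant parade onto the display plinths

### The arm

A 7-joint arm with a two-finger parallel gripper is mounted at the origin on the work surface. World frame = base frame: x ahead of the robot, y to its left, z up, the work surface at z = 0. Lengths are in m, angles in rad, forces in N, time in s.
With the tool pointing down it reaches from about 0.4 to 0.85 m from the base axis. Payload 10.4 kg.
Tool frame: the origin (TCP) lies on the centre line of the jaws, within the pads' length; the fingertips stand 11 mm ahead of it and the grasp point (between the pads) lies 8 mm behind it (tip_reach is the distance from the TCP to the fingertips, in m); z points along the fingers, y is the line along which they close (so a half turn about z gives the same grasp; the last joint's range is limited). The gripper opens to 85 mm and grips with 20 to 120 N. Pads are 22 mm wide; open, the fingers measure 114 mm over their backs; the gripper's body (76 mm by 85 mm) begins 54 mm behind the grasp point. The pads swing forward as they close: fully open they stand 13 mm farther back than shut.
Start: joints at [-1.168, 0.332, -0.065, 1.46, 0.022, 1.35, -0.088], TCP at [0.258, 0.569, 0.242] pointing down, gripper open.
Joint ranges: [-2.6, 2.6], [-0.5, 2.12], [-1.47, 1.34], [0.16, 2.42], [-1.27, 4.41], [0.06, 2.06], [-2.6, 2.6]. Speed limits (rad/s): [2.22, 2.22, 2.79, 2.79, 3.14, 3.14, 3.14].

### API

Orientations are given as a unit quaternion [x, y, z, w].
In Python, from workcell import get_obs, camera, hand_in, tip_reach gives the robot as it stands. The module is installed in compiled form; this text tells all that it offers.
- The arm moves only by the tool move_arm, never from a script. Its argument "plan" is a list of rows, each an object with "delta_pos": the shift along the tool's x, y, z in a scale on which 1.0 is 0.8 m, a list of three; "turn": the turn, a rotation vector about the tool's x, y, z in shares of 4 rad (1.0 is 4 rad), a list of three; "fingers": the closure, from 0 (fully open) to 1 (shut). A call has 1 to 12 rows; each row is the pose to reach, as a shift and turn from the pose commanded when the call began, along the tool's axes at that moment; what a row does not reach only later rows make up. A row lasts 1/8 s, in which the tool goes at most 62.5 mm and 10.7 degrees, less where a joint would pass 70% of its speed; a pose out of reach is approached as far as the arm can. Shift and turn numbers lie between -1 and 1, and a call with a number outside is refused. A call with a gripper value outside its range is refused whole. The fingers move at their own pace and stop on an object; "force" is the grip in N (left out, the last holds). Time passes only in rows, so rows that repeat a pose let the fingers close. It gives the time, the measured TCP pose, the force, the opening and the grip force at its end, in the units of the state.
- get_obs(): the state, without advancing time (a new reading comes with each control period).
- camera(name): name is "side" or "top"; returns a dict with "color" (480x640x3 uint8, red, green, blue), "range_z" (480x640 float32, m along the optical axis (not along the pixel's ray), 0 where there is no reading), "fx", "fy", "cx", "cy" (pixels), "R" (3x3) and "t" (3): a world point X has camera coordinates R X + t. Camera axes: x right, y down, z forward; pixel columns grow to the right and rows downward; lengths in m; the calibration is good to about 2 mm. A picture is of the moment at which its call begins.
- hand_in(): hands the job in; it is judged then, once.
The state is a dict: "clock": time; "joint_pos": joint angles; "joint_velocities": joint speeds; "tau": joint torques, N m; "position": TCP position; "ee_rot": TCP orientation; "ft_force": force on the tool from outside, world axes, zero at the start; "torque": the same for the moment, N m; "grip_width": opening from 0.0 (shut) to 1.0 (fully open); "grasp_force": force on a finger pad.
Only numpy, scipy, OpenCV 4.12 (cv2) and the standard library are available. Lean on these libraries where they do the work, as an engineer would, in place of code of your own. Each camera call takes 0.05 s, during which the arm holds its last target. There are 200 camera calls.

### The job

Move the row of four porcelain elephants from the dark wooden rack to the wooden plinths on the glass rack, in reverse order of height: the smallest elephant on the tallest plinth, the next on the next lower one, and so on to the largest on the lowest, so that all the heads come level. Each should stand upright in the middle of its plinth, facing any way; set them down gently, never let one drop, and leave the coffee cup and the blue vase where they are.

Things in the scene. Friction and masses are not known exactly. Their poses are not given: they have to be found in the camera images.
- elephant_largest: White porcelain elephant on the dark wooden rack, largest of four: 78 mm tall. Flat-sided body 54 long, 40 wide, 30 to 70 mm above the feet, four legs below; head and trunk reach 46 mm ahead of the origin, ears 42 mm wide. Origin: midway between the feet, at their undersides; x to the head, z up. Grip across the body (along y) over the origin, 50 mm up.
- elephant_second: White porcelain elephant on the dark wooden rack, second smallest of four: 54 mm tall. Flat-sided body 37 long, 28 wide, 21 to 48 mm above the feet, four legs below; head and trunk reach 32 mm ahead of the origin, ears 29 mm wide. Origin: midway between the feet, at their undersides; x to the head, z up. Grip across the body (along y) over the origin, 35 mm up.
- elephant_smallest: White porcelain elephant on the dark wooden rack, smallest of four: 42 mm tall. Flat-sided body 29 long, 22 wide, 16 to 38 mm above the feet, four legs below; head and trunk reach 25 mm ahead of the origin, ears 23 mm wide. Origin: midway between the feet, at their undersides; x to the head, z up. Grip across the body (along y) over the origin, 27 mm up.
- elephant_third: White porcelain elephant on the dark wooden rack, second largest of four: 66 mm tall. Flat-sided body 46 long, 34 wide, 25 to 59 mm above the feet, four legs below; head and trunk reach 39 mm ahead of the origin, ears 36 mm wide. Origin: midway between the feet, at their undersides; x to the head, z up. Grip across the body (along y) over the origin, 42 mm up.
- plinth_lowest: Fixed round plinth of pale wood on the glass rack, the lowest and widest of four: 24 mm high, 82 mm across, flat top. Origin: centre of its underside, z up; its top is 24 mm above the origin.
- plinth_second: Fixed round plinth of pale wood on the glass rack, second tallest and second narrowest of four: 48 mm high, 62 mm across, flat top. Origin: centre of its underside, z up; its top is 48 mm above the origin.
- plinth_tallest: Fixed round plinth of pale wood on the glass rack, the tallest and narrowest of four: 60 mm high, 52 mm across, flat top. Origin: centre of its underside, z up; its top is 60 mm above the origin.
- plinth_third: Fixed round plinth of pale wood on the glass rack, second lowest and second widest of four: 36 mm high, 72 mm across, flat top. Origin: centre of its underside, z up; its top is 36 mm above the origin.
- cup: Bystander: white porcelain coffee cup on its saucer (one piece), 136 mm across the saucer, 67 mm high, loose, beyond the racks. Origin: centre of its underside.
- vase: Bystander: small cobalt-blue glass vase, 72 mm across, 115 mm high, loose, beyond the racks. Origin: centre of its underside.
Not all that is in view belongs to the job. Leave any turquoise look-alike of the elephant_largest alone.

How it is judged:
At the end, for the whole second after the job is handed in: Smallest elephant on the tallest plinth, second smallest on second tallest, second largest on second lowest, largest on lowest: each within 12 mm of the plinth's axis, its feet within 5 mm of the top's height, upright within 0.1 rad, under 0.02 m/s and let go (horizontal distance between elephant_smallest and plinth_tallest below 0.012 m and z of elephant_smallest in the frame of plinth_tallest between 0.055 and 0.065 m and angle between each of elephant_smallest, elephant_second, elephant_third, elephant_largest's own z axis and vertical below 0.1 rad and linear speed of each of elephant_smallest, elephant_second, elephant_third, elephant_largest below 0.02 m/s and contact force between each of elephant_smallest, elephant_second, elephant_third, elephant_largest and the fingers below 0.1 N and horizontal distance between elephant_second and plinth_second below 0.012 m and z of elephant_second in the frame of plinth_second between 0.043 and 0.053 m and horizontal distance between elephant_third and plinth_third below 0.012 m and z of elephant_third in the frame of plinth_third between 0.031 and 0.041 m and horizontal distance between elephant_largest and plinth_lowest below 0.012 m and z of elephant_largest in the frame of plinth_lowest between 0.019 and 0.029 m); the robot touches nothing.
It fails at once if an elephant is dropped (not held by the fingers and faster than 0.6 m/s) ((contact force between elephant_smallest and the fingers below 0.05 N and linear speed of elephant_smallest above 0.6 m/s) or (contact force between elephant_second and the fingers below 0.05 N and linear speed of elephant_second above 0.6 m/s) or (contact force between elephant_third and the fingers below 0.05 N and linear speed of elephant_third above 0.6 m/s) or (contact force between elephant_largest and the fingers below 0.05 N and linear speed of elephant_largest above 0.6 m/s)).
It fails at once if the cup is shifted by more than 20 mm or tipped (distance of cup from where it was at the start of the episode above 0.02 m or angle between cup's own z axis and vertical above 0.2 rad).
It fails at once if the vase is shifted by more than 20 mm or tipped (distance of vase from where it was at the start of the episode above 0.02 m or angle between vase's own z axis and vertical above 0.2 rad).
It also fails if it takes over 112 s, if anything falls off the work surface, if the arm or the gripper's body presses on something with over 40 N, if the wrist force passes 120 N, or if a joint passes its speed limit or range.

## Working session

There is one attempt and no reset: what is moved stays moved. The work goes in short steps, Python scripts to look and compute and a tool call to move; the robot and the scene stay as the last step left them, time stands still between calls to the robot, and variables do not carry over. Pictures are saved under pics/ and viewed, at most 14 in all, crops included, and the job is handed in when it is done.

Besides the shell and the picture viewer there is one more tool, called after ">>>" as name(argument=value, ...) on one line, values as JSON. move_arm: Moves the arm, as the interface text tells. Its arguments: {"type":"object","properties":{"plan":{"type":"array","items":{"type":"object","properties":{"delta_pos":{"type":"array","items":{"type":"number"}},"turn":{"type":"array","items":{"type":"number"}},"fingers":{"type":"number"}}}},"force":{"type":"number"}},"required":["plan"]}

```bash
mkdir -p pics; cat > h.py <<'E'
import numpy as np,cv2
from workcell import get_obs,camera,hand_in,tip_reach
def cloud(c):
    v,u=np.mgrid[:480,:640]; z=c["range_z"].astype(float)
    P=np.stack([(u-c["cx"])/c["fx"]*z,(v-c["cy"])/c["fy"]*z,z],-1)
    W=(P-np.array(c["t"]))@np.array(c["R"]); W[z==0]=np.nan
    return W
E
python3 - <<'E'
from h import *
o=get_obs();print({k:np.round(v,3) for k,v in o.items()}, tip_reach)
for n in("side","top"):
    c=camera(n);cv2.imwrite(f"pics/{n}0.png",c["color"][...,::-1]);np.savez(f"{n}0.npz",**c)
    print(n,c["fx"],c["cx"],c["cy"],np.round(c["R"],3).tolist(),np.round(c["t"],3), -np.array(c["R"]).T@np.array(c["t"]))
E
```

```text
{'clock': np.float64(0.0), 'joint_pos': array([-1.168,  0.333, -0.065,  1.461,  0.022,  1.35 , -0.088]), 'joint_velocities': array([ 0.001,  0.001, -0.   ,  0.001, -0.   , -0.003,  0.   ]), 'tau': array([-0.0000e+00, -6.2544e+01,  4.9000e-02, -3.9160e+01,  1.6000e-02,
        1.0000e-02,  0.0000e+00]), 'position': array([0.258, 0.569, 0.242]), 'ee_rot': array([ 0.211,  0.977, -0.001, -0.   ]), 'ft_force': array([-0.279,  0.3  ,  0.997]), 'torque': array([-0.028,  0.006, -0.009]), 'grasp_force': np.float64(0.0), 'grip_width': np.float64(0.998)} 0.011
side 465.7268690052385 317.2445733589175 238.29844094537304 [[0.751, -0.66, 0.015], [-0.303, -0.364, -0.881], [0.587, 0.657, -0.474]] [-0.406  0.223  0.694] [-0.03466377 -0.6425112   0.53054734]
top 469.2822557397794 316.65994079561864 235.14180832249 [[-0.008, -1.0, 0.015], [-0.981, 0.005, -0.194], [0.194, -0.017, -0.981]] [0.002 0.545 1.142] [0.31279072 0.01805697 1.22567517]
```

View pics/side0.png

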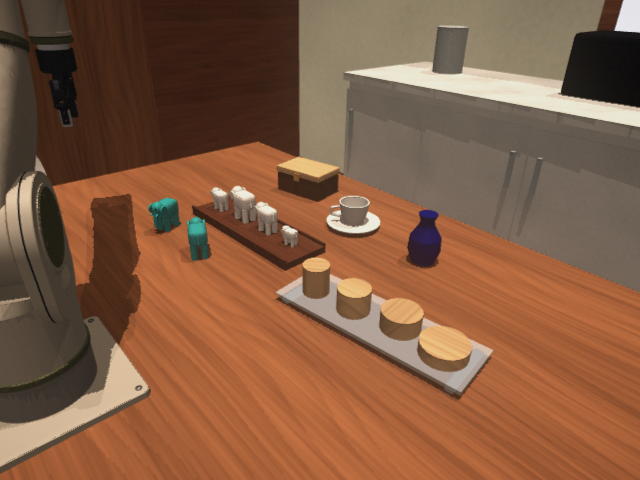

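View pics/top0.png

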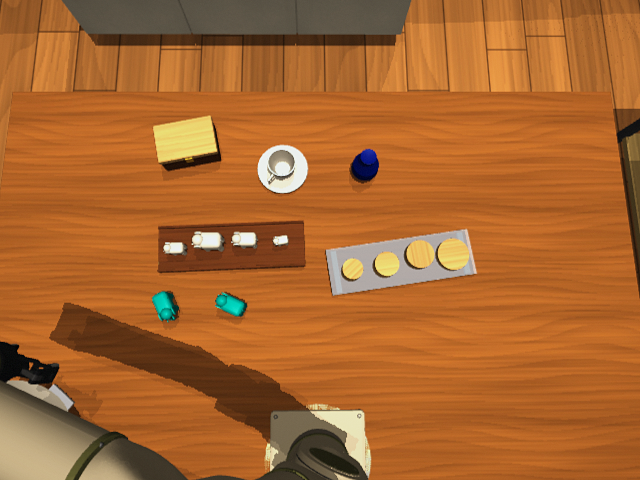

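The candidates in the top view are white elephants at (175,248), (208,241), (244,240) and (281,240) on the dark rack. The turquoise look-alikes at (165,306) and (230,304) are excluded. The plinths are at (352,269), (387,263), (420,254) and (453,254), tallest to lowest from left to right. Next I'll measure all of these from both views.

```bash
cat > m.py <<'E'
from h import *
def blobs(n,c,kind):
    W=cloud(c); hsv=cv2.cvtColor(c["color"],cv2.COLOR_RGB2HSV).astype(int)
    X,Y,Z=np.moveaxis(W,-1,0)
    reg=(X>.35)&(X<.62)&(Z>.015)&(Z<.2)
    if kind=="e": m=reg&(hsv[...,1]<70)&(hsv[...,2]>90)&(Y>.02)&(Y<.42)
    else: m=reg&(hsv[...,1]>60)&(Y<0.0)&(Y>-.42)&(Z>.025)
    k,l,s,cen=cv2.connectedComponentsWithStats(m.astype(np.uint8))
    out=[]
    for i in range(1,k):
        if s[i,4]<40: continue
        out.append((cen[i],W[l==i],s[i,4]))
    return out
def fit(P):
    # P: points; top-of-object summary
    zt=np.percentile(P[:,2],98)
    return zt
if __name__=="__main__":
    for n in("top","side"):
        c=dict(np.load(n+"0.npz"))
        for kind in "ep":
            for cen,P,a in blobs(n,c,kind):
                zt=np.percentile(P[:,2],98); T=P[P[:,2]>zt-(.006 if kind=="p" else .012)]
                (cx,cy),(w,h),ang=cv2.minAreaRect((T[:,:2]*1000).astype(np.float32))
                print(n,kind,cen.round(),a,"zmin/med/98",P[:,2].min().round(3),np.median(P[:,2]).round(3),zt.round(4),"rect",round(cx),round(cy),round(w),round(h),round(ang),"lo",(P.min(0)*1000).round(),"hi",(P.max(0)*1000).round())
    # rack surfaces
    c=dict(np.load("top0.npz"));W=cloud(c)
    for u,v in((190,262),(225,258),(262,250),(293,256),(345,287),(370,280),(440,275),(250,330)):print(u,v,W[v,u].round(3))
    a=c["color"][215:315,150:480,::-1];cv2.imwrite("pics/crop.png",cv2.resize(a,None,fx=2.4,fy=2.4,interpolation=cv2.INTER_CUBIC))
E
python3 m.py
```

```text
top e [207. 240.] 456 zmin/med/98 0.018 0.086 0.0954 rect 528 272 70 38 88 lo [508. 235.  18.] hi [562. 322.  99.]
top e [244. 239.] 316 zmin/med/98 0.016 0.076 0.0833 rect 533 181 56 31 87 lo [516. 150.  16.] hi [562. 214.  86.]
top e [280. 240.] 119 zmin/med/98 0.016 0.055 0.0602 rect 533 91 20 36 11 lo [521.  74.  16.] hi [553. 109.  61.]
top e [174. 248.] 221 zmin/med/98 0.016 0.065 0.0718 rect 512 357 43 26 89 lo [500. 333.  16.] hi [536. 392.  75.]
top p [452. 254.] 829 zmin/med/98 0.025 0.041 0.0458 rect 497 -350 78 81 0 lo [ 456. -392.   25.] hi [ 537. -309.   48.]
top p [419. 254.] 676 zmin/med/98 0.025 0.053 0.0579 rect 496 -261 68 70 71 lo [ 460. -297.   25.] hi [ 532. -227.   60.]
top p [385. 264.] 528 zmin/med/98 0.026 0.065 0.0695 rect 470 -174 60 58 89 lo [ 439. -204.   26.] hi [ 500. -144.   72.]
top p [352. 270.] 384 zmin/med/98 0.026 0.077 0.0823 rect 455 -89 49 49 63 lo [ 430. -113.   26.] hi [480. -63.  85.]
side e [253. 208.] 1028 zmin/med/98 0.02 0.069 0.0925 rect 526 245 109 39 87 lo [509. 145.  20.] hi [550. 300.  97.]
side e [219. 198.] 232 zmin/med/98 0.021 
[... 212 characters left out ...]
zmin/med/98 0.025 0.065 0.0791 rect 456 -91 53 49 50 lo [ 429. -118.   25.] hi [483. -65.  80.]
side p [354. 297.] 1189 zmin/med/98 0.025 0.062 0.0672 rect 470 -177 62 61 67 lo [ 438. -209.   25.] hi [ 501. -146.   69.]
side p [401. 317.] 1434 zmin/med/98 0.025 0.053 0.0554 rect 496 -266 71 71 90 lo [ 459. -301.   25.] hi [ 532. -230.   57.]
side p [444. 347.] 1835 zmin/med/98 0.025 0.042 0.0435 rect 497 -353 83 81 51 lo [ 456. -394.   25.] hi [ 539. -311.   45.]
190 262 [0.483 0.325 0.018]
225 258 [0.493 0.236 0.019]
262 250 [0.514 0.141 0.013]
293 256 [0.498 0.06  0.012]
345 287 [ 0.416 -0.074  0.021]
370 280 [ 0.433 -0.139  0.019]
440 275 [ 0.445 -0.321  0.018]
250 330 [0.309 0.169 0.002]
```

View pics/crop.png

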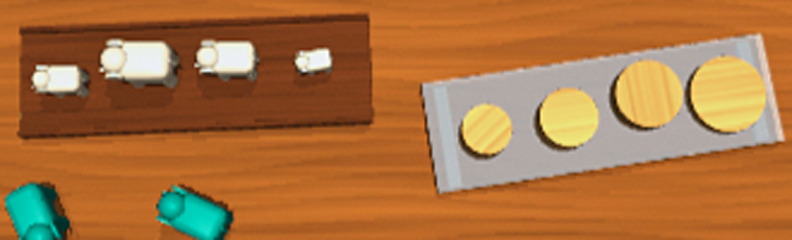

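In the crop all four elephants face left (+y). From right to left they are the smallest (281,240), third (244,240), largest (208,241) and second (175,248). The rack top is at about 17 mm and the glass at about 20.6 mm, and the heights from both views agree with the text. First reach is to above the smallest, at (0.533, 0.086).

Units first: shifts go in shares of 0.8 m and turns go in shares of 4 rad. So -0.449 m is -0.5613, -0.326 m is -0.4075, 1 rad is 0.25.

>>> move_arm(plan=[{"delta_pos": [-0.5613,-0.4075,0.05],"turn": [0,0,0.25],"fingers": 0.4},{"delta_pos": [-0.5613,-0.4075,0.05],"turn": [0,0,0.25],"fingers": 0.4},{"delta_pos": [-0.5613,-0.4075,0.05],"turn": [0,0,0.25],"fingers": 0.4},{"delta_pos": [-0.5613,-0.4075,0.05],"turn": [0,0,0.25],"fingers": 0.4},{"delta_pos": [-0.5613,-0.4075,0.05],"turn": [0,0,0.25],"fingers": 0.4},{"delta_pos": [-0.5613,-0.4075,0.05],"turn": [0,0,0.25],"fingers": 0.4},{"delta_pos": [-0.5613,-0.4075,0.05],"turn": [0,0,0.25],"fingers": 0.4},{"delta_pos": [-0.5613,-0.4075,0.05],"turn": [0,0,0.25],"fingers": 0.4},{"delta_pos": [-0.5613,-0.4075,0.05],"turn": [0,0,0.25],"fingers": 0.4},{"delta_pos": [-0.5613,-0.4075,0.05],"turn": [0,0,0.25],"fingers": 0.4},{"delta_pos": [-0.5613,-0.4075,0.05],"turn": [0,0,0.25],"fingers": 0.4},{"delta_pos": [-0.5613,-0.4075,0.05],"turn": [0,0,0.25],"fingers": 0.4}], force=40)

```text
clock: 1.6
position: [0.5319, 0.0884, 0.2022]
ee_rot: [0.653, 0.757, 0.0, -0.0]
ft_force: [-0.2, 0.1, -0.6]
grip_width: 0.599
grasp_force: 0.0
```

In the tool's units: 0.165 m is 0.2063, -0.002 m is -0.0025.

>>> move_arm(plan=[{"delta_pos": [-0.0025,0.0013,0.0625],"turn": [0,0,0],"fingers": 0.4},{"delta_pos": [-0.0025,0.0013,0.125],"turn": [0,0,0],"fingers": 0.4},{"delta_pos": [-0.0025,0.0013,0.1625],"turn": [0,0,0],"fingers": 0.4},{"delta_pos": [-0.0025,0.0013,0.1875],"turn": [0,0,0],"fingers": 0.4},{"delta_pos": [-0.0025,0.0013,0.2],"turn": [0,0,0],"fingers": 0.4},{"delta_pos": [-0.0025,0.0013,0.2063],"turn": [0,0,0],"fingers": 0.4},{"delta_pos": [-0.0025,0.0013,0.2063],"turn": [0,0,0],"fingers": 0.4}])

```text
clock: 2.48
position: [0.5339, 0.0854, 0.0377]
ee_rot: [0.654, 0.757, 0.0, 0.0]
ft_force: [0.2, -1.6, -0.2]
grip_width: 0.598
grasp_force: 0.0
```

```bash
cat >> h.py <<'E'
def dl(x,y,z,yaw):
    """tool-frame shift and z turn to reach world pose; yaw = angle of tool x, deg"""
    from scipy.spatial.transform import Rotation as R
    o=get_obs();r=R.from_quat(o["ee_rot"]);M=r.as_matrix()
    g=R.from_euler('z',yaw,degrees=True)*R.from_quat([1,0,0,0])
    print("delta",(M.T@(np.array([x,y,z])-o["position"])).round(4),"turn",(r.inv()*g).as_rotvec().round(3))
def pic(name,f,box=None,s=1):
    c=camera(name);a=c["color"][...,::-1]
    if box: u0,v0,u1,v1=box;a=a[v0:v1,u0:u1]
    cv2.imwrite("pics/"+f,cv2.resize(a,None,fx=s,fy=s,interpolation=cv2.INTER_CUBIC));return c
E
python3 -c "
from h import *
pic('side','s1.png',(180,120,380,280),4)"
```

```text
(no output)
```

View pics/s1.png

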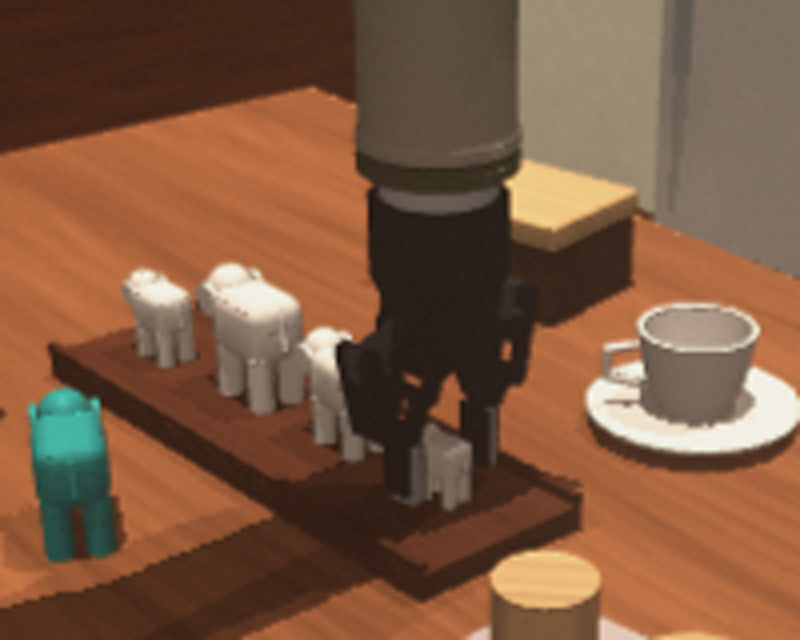

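The smallest elephant (crop (445,465)) stands between the fingers, clear of the third. Closing and lifting.

>>> move_arm(plan=[{"delta_pos": [0,0,0],"turn": [0,0,0],"fingers": 0.9},{"delta_pos": [0,0,0],"turn": [0,0,0],"fingers": 0.9},{"delta_pos": [0,0,0],"turn": [0,0,0],"fingers": 0.9},{"delta_pos": [0,0,0],"turn": [0,0,0],"fingers": 0.9},{"delta_pos": [0,0,0],"turn": [0,0,0],"fingers": 0.9},{"delta_pos": [0,0,0],"turn": [0,0,0],"fingers": 0.9}], force=40)

```text
clock: 3.28
position: [0.5341, 0.0852, 0.0379]
ee_rot: [0.654, 0.756, 0.0, 0.0]
ft_force: [-1.2, -0.6, 6.4]
grip_width: 0.246
grasp_force: 39.9
```

```bash
python3 -c "
from h import *
o=get_obs();print(o['position'])
dl(.4555,-.090,o['position'][2]+.0634,98)"
```

```text
[0.53407252 0.08515718 0.03789016]
delta [-0.1619 -0.103  -0.0635] turn [ 0.001 -0.     0.005]
```

In the tool's units: -0.162 m is -0.2025, -0.12 m is -0.15.

>>> move_arm(plan=[{"delta_pos": [0,0,-0.0375],"turn": [0,0,0],"fingers": 0.9},{"delta_pos": [0,0,-0.1],"turn": [0,0,0],"fingers": 0.9},{"delta_pos": [0,0,-0.15],"turn": [0,0,0],"fingers": 0.9},{"delta_pos": [-0.05,-0.0313,-0.15],"turn": [0,0,0],"fingers": 0.9},{"delta_pos": [-0.1125,-0.0713,-0.15],"turn": [0,0,0],"fingers": 0.9},{"delta_pos": [-0.1688,-0.1075,-0.15],"turn": [0,0,0],"fingers": 0.9},{"delta_pos": [-0.2025,-0.1288,-0.15],"turn": [0,0,0],"fingers": 0.9},{"delta_pos": [-0.2025,-0.1288,-0.15],"turn": [0,0,0],"fingers": 0.9},{"delta_pos": [-0.2025,-0.1288,-0.1125],"turn": [0,0,0],"fingers": 0.9},{"delta_pos": [-0.2025,-0.1288,-0.0938],"turn": [0,0,0],"fingers": 0.9},{"delta_pos": [-0.2025,-0.1288,-0.085],"turn": [0,0,0],"fingers": 0.9},{"delta_pos": [-0.2025,-0.1288,-0.085],"turn": [0,0,0],"fingers": 0.9}])

```text
clock: 4.78
position: [0.4552, -0.0899, 0.1052]
ee_rot: [0.654, 0.757, -0.0, -0.0]
ft_force: [0.3, 0.3, -1.3]
grip_width: 0.246
grasp_force: 39.4
```

```bash
python3 -c "
from h import *
dl(.4555,-.090,.0379+.0634,98)
pic('side','s2.png',(250,180,390,320),4)
c=camera('top');W=cloud(c);np.savez('t2.npz',**c)"
```

```text
delta [-0.0001  0.0003  0.0039] turn [-0.001  0.     0.006]
```

View pics/s2.png

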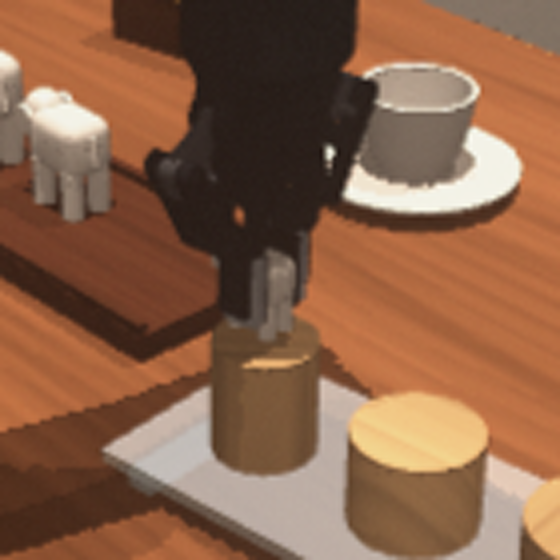

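The smallest elephant hangs just above the tallest plinth (feet near crop (270,335), plinth top near (265,340)). Lowering slowly.

In the tool's units: 0.004 m is 0.005, 0.003 m is 0.0038.

>>> move_arm(plan=[{"delta_pos": [0,0,0.0025],"turn": [0,0,0],"fingers": 0.9},{"delta_pos": [0,0,0.0038],"turn": [0,0,0],"fingers": 0.9},{"delta_pos": [0,0,0.005],"turn": [0,0,0],"fingers": 0.9},{"delta_pos": [0,0,0.005],"turn": [0,0,0],"fingers": 0.9}])

```text
clock: 5.38
position: [0.4551, -0.0901, 0.1012]
ee_rot: [0.654, 0.756, 0.0, -0.0]
ft_force: [-0.1, -0.4, -0.3]
grip_width: 0.247
grasp_force: 39.4
```

In the tool's units: 0.0015 m is 0.0019, 0.0007 m is 0.0009.

>>> move_arm(plan=[{"delta_pos": [0,0,0.0009],"turn": [0,0,0],"fingers": 0.9},{"delta_pos": [0,0,0.0019],"turn": [0,0,0],"fingers": 0.9},{"delta_pos": [0,0,0.0019],"turn": [0,0,0],"fingers": 0.9}])

```text
clock: 5.75
position: [0.4551, -0.0901, 0.0997]
ee_rot: [0.654, 0.756, -0.0, -0.0]
ft_force: [-0.0, -0.2, -1.5]
grip_width: 0.245
grasp_force: 39.4
```

In the tool's units: 0.0014 m is 0.0018, 0.0007 m is 0.0009.

>>> move_arm(plan=[{"delta_pos": [0,0,0.0009],"turn": [0,0,0],"fingers": 0.9},{"delta_pos": [0,0,0.0018],"turn": [0,0,0],"fingers": 0.9},{"delta_pos": [0,0,0.0018],"turn": [0,0,0],"fingers": 0.9}])

```text
clock: 6.12
position: [0.4551, -0.0901, 0.0983]
ee_rot: [0.654, 0.756, -0.0, -0.0]
ft_force: [-0.1, -0.2, -0.6]
grip_width: 0.24
grasp_force: 39.4
```

```bash
python3 -c "
from h import *
c=pic('side','s3.png',(285,220,355,300),7)
W=cloud(c);hsv=cv2.cvtColor(c['color'],cv2.COLOR_RGB2HSV)
m=(hsv[...,1]<60)&(abs(W[...,0]-.455)<.04)&(abs(W[...,1]+.09)<.04)&(hsv[...,2]>80);P=W[m];print(len(P),np.percentile(P[:,2],[0,2,5,20,50,95]))
v,u=np.nonzero(m);print(v.max(),u[v>v.max()-2])"
```

```text
710 [0.01535121 0.01629192 0.0166994  0.01757234 0.01853063 0.2686851 ]
309 [312 313 314 313]
```

View pics/s3.png

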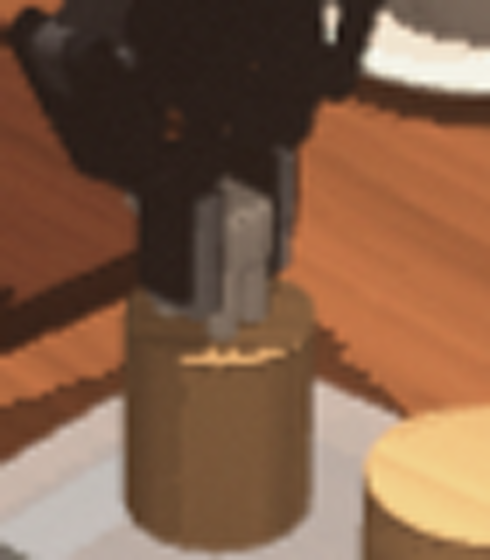

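The feet, at crop (220,338) and (255,318), appear about at the plinth's top. I'll lower a little more until the force shows contact.

In the tool's units: 0.0014 m is 0.0018, 0.0007 m is 0.0009.

>>> move_arm(plan=[{"delta_pos": [0,0,0.0009],"turn": [0,0,0],"fingers": 0.9},{"delta_pos": [0,0,0.0018],"turn": [0,0,0],"fingers": 0.9},{"delta_pos": [0,0,0.0018],"turn": [0,0,0],"fingers": 0.9}])

```text
clock: 6.55
position: [0.4553, -0.0902, 0.0978]
ee_rot: [0.654, 0.756, 0.0, -0.0]
ft_force: [-4.7, -0.1, 13.8]
grip_width: 0.245
grasp_force: 41.4
```

>>> move_arm(plan=[{"delta_pos": [0,0,-0.001],"turn": [0,0,0],"fingers": 0.9},{"delta_pos": [0,0,-0.001],"turn": [0,0,0],"fingers": 0.6},{"delta_pos": [0,0,-0.001],"turn": [0,0,0],"fingers": 0.45},{"delta_pos": [0,0,-0.001],"turn": [0,0,0],"fingers": 0.4},{"delta_pos": [0,0,-0.001],"turn": [0,0,0],"fingers": 0.4},{"delta_pos": [0,0,-0.0375],"turn": [0,0,0],"fingers": 0.4},{"delta_pos": [0,0,-0.1],"turn": [0,0,0],"fingers": 0.3},{"delta_pos": [0,0,-0.1625],"turn": [0,0,0],"fingers": 0.3},{"delta_pos": [0,0,-0.1625],"turn": [0,0,0],"fingers": 0.3}])

```text
clock: 7.68
position: [0.4571, -0.0904, 0.2305]
ee_rot: [0.654, 0.756, 0.003, 0.002]
ft_force: [-0.2, 0.1, -0.8]
grip_width: 0.702
grasp_force: 0.0
```

```bash
python3 -c "
from h import *
dl(.5125,.3515,.22,88)
c=pic('side','s4.png',(250,190,390,320),4)
W=cloud(c);hsv=cv2.cvtColor(c['color'],cv2.COLOR_RGB2HSV)
m=(hsv[...,1]<70)&(abs(W[...,0]-.455)<.04)&(abs(W[...,1]+.09)<.04)&(W[...,2]>.075)&(W[...,2]<.15);P=W[m];print(len(P),P.min(0),P.max(0))"
```

```text
delta [0.4292 0.1186 0.0112] turn [ 0.007 -0.001  0.18 ]
319 [ 0.44080034 -0.10529443  0.07947398] [ 0.46482232 -0.0670099   0.12030858]
```

View pics/s4.png

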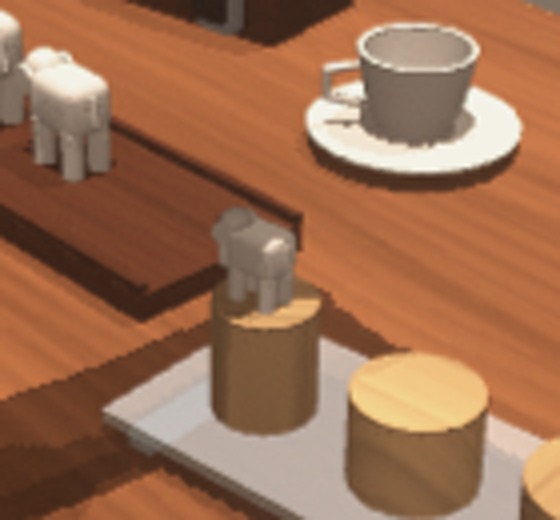

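The smallest stands upright and centred on the tallest plinth (crop (260,255)), with its top at 0.120 m as expected. Next is the second elephant.

In the tool's units: 0.429 m is 0.5363, 0.119 m is 0.1488, 0.18 rad is 0.045.

>>> move_arm(plan=[{"delta_pos": [0.5363,0.1488,0.0138],"turn": [0.0018,0,0.045],"fingers": 0.35},{"delta_pos": [0.5363,0.1488,0.0138],"turn": [0.0018,0,0.045],"fingers": 0.35},{"delta_pos": [0.5363,0.1488,0.0138],"turn": [0.0018,0,0.045],"fingers": 0.35},{"delta_pos": [0.5363,0.1488,0.0138],"turn": [0.0018,0,0.045],"fingers": 0.35},{"delta_pos": [0.5363,0.1488,0.0138],"turn": [0.0018,0,0.045],"fingers": 0.35},{"delta_pos": [0.5363,0.1488,0.0138],"turn": [0.0018,0,0.045],"fingers": 0.35},{"delta_pos": [0.5363,0.1488,0.0138],"turn": [0.0018,0,0.045],"fingers": 0.35},{"delta_pos": [0.5363,0.1488,0.0138],"turn": [0.0018,0,0.045],"fingers": 0.35},{"delta_pos": [0.5363,0.1488,0.0138],"turn": [0.0018,0,0.045],"fingers": 0.35},{"delta_pos": [0.5363,0.1488,0.0138],"turn": [0.0018,0,0.045],"fingers": 0.35}])

```text
clock: 8.98
position: [0.5115, 0.3493, 0.2156]
ee_rot: [0.72, 0.694, -0.003, -0.002]
ft_force: [1.9, -1.0, -0.2]
grip_width: 0.645
grasp_force: 0.0
```

```bash
python3 -c "
from h import *
dl(.5125,.3515,.044,88)"
```

```text
delta [0.0026 0.0022 0.1716] turn [-0.007  0.002 -0.003]
```

In the tool's units: 0.1 m is 0.125, 0.09 m is 0.1125.

>>> move_arm(plan=[{"delta_pos": [0,0,0.0625],"turn": [0,0,0],"fingers": 0.35},{"delta_pos": [0,0,0.1125],"turn": [0,0,0],"fingers": 0.35},{"delta_pos": [0,0,0.125],"turn": [0,0,0],"fingers": 0.35},{"delta_pos": [0,0,0.125],"turn": [0,0,0],"fingers": 0.35}])

```text
clock: 9.48
position: [0.5107, 0.3507, 0.1168]
ee_rot: [0.72, 0.694, -0.002, -0.002]
ft_force: [-0.6, 0.9, -0.6]
grip_width: 0.652
grasp_force: 0.0
```

```bash
python3 -c "
from h import *
dl(.5125,.3515,.044,88)"
```

```text
delta [0.0009 0.0022 0.0728] turn [-0.007  0.001 -0.001]
```

In the tool's units: 0.073 m is 0.0913, 0.002 m is 0.0025, -0.006 rad is -0.0015.

>>> move_arm(plan=[{"delta_pos": [0.0013,0.0025,0.05],"turn": [-0.0015,0,0],"fingers": 0.35},{"delta_pos": [0.0013,0.0025,0.075],"turn": [-0.0015,0,0],"fingers": 0.35},{"delta_pos": [0.0013,0.0025,0.0913],"turn": [-0.0015,0,0],"fingers": 0.35},{"delta_pos": [0.0013,0.0025,0.0913],"turn": [-0.0015,0,0],"fingers": 0.35},{"delta_pos": [0.0013,0.0025,0.0913],"turn": [-0.0015,0,0],"fingers": 0.7},{"delta_pos": [0.0013,0.0025,0.0913],"turn": [-0.0015,0,0],"fingers": 0.85},{"delta_pos": [0.0013,0.0025,0.0913],"turn": [-0.0015,0,0],"fingers": 0.85},{"delta_pos": [0.0013,0.0025,0.0913],"turn": [-0.0015,0,0],"fingers": 0.85},{"delta_pos": [0.0013,0.0025,0.0913],"turn": [-0.0015,0,0],"fingers": 0.85},{"delta_pos": [0.0013,0.0025,0.0913],"turn": [-0.0015,0,0],"fingers": 0.85}], force=40)

```text
clock: 10.72
position: [0.5125, 0.3529, 0.0443]
ee_rot: [0.719, 0.695, 0.001, -0.0]
ft_force: [0.2, -0.3, 6.8]
grip_width: 0.319
grasp_force: 40.2
```

```bash
python3 -c "
from h import *
o=get_obs()
dl(.470,-.1755,o['position'][2]+.0514,88)"
```

```text
delta [-0.5295 -0.0239 -0.0518] turn [ 0.001 -0.001 -0.   ]
```

In the tool's units: -0.43 m is -0.5375, -0.39 m is -0.4875.

>>> move_arm(plan=[{"delta_pos": [0,0,-0.0375],"turn": [0,0,0],"fingers": 0.85},{"delta_pos": [0,0,-0.1],"turn": [0,0,0],"fingers": 0.85},{"delta_pos": [0,0,-0.1625],"turn": [0,0,0],"fingers": 0.85},{"delta_pos": [0,0,-0.2],"turn": [0,0,0],"fingers": 0.85},{"delta_pos": [-0.0625,-0.0025,-0.2],"turn": [0,0,0],"fingers": 0.85},{"delta_pos": [-0.125,-0.0063,-0.2],"turn": [0,0,0],"fingers": 0.85},{"delta_pos": [-0.2,-0.0088,-0.2],"turn": [0,0,0],"fingers": 0.85},{"delta_pos": [-0.275,-0.0125,-0.2],"turn": [0,0,0],"fingers": 0.85},{"delta_pos": [-0.35,-0.0163,-0.2],"turn": [0,0,0],"fingers": 0.85},{"delta_pos": [-0.425,-0.0188,-0.2],"turn": [0,0,0],"fingers": 0.85},{"delta_pos": [-0.4875,-0.0225,-0.2],"turn": [0,0,0],"fingers": 0.85},{"delta_pos": [-0.5375,-0.025,-0.2],"turn": [0,0,0],"fingers": 0.85}])

```text
clock: 12.22
position: [0.4762, -0.0787, 0.2035]
ee_rot: [0.72, 0.694, -0.0, -0.0]
ft_force: [0.9, 0.0, -1.4]
grip_width: 0.317
grasp_force: 39.7
```

In the tool's units: 0.1 m is 0.125, -0.098 m is -0.1225.

>>> move_arm(plan=[{"delta_pos": [-0.0625,-0.0025,0],"turn": [0,0,0],"fingers": 0.85},{"delta_pos": [-0.1,-0.0038,0],"turn": [0,0,0],"fingers": 0.85},{"delta_pos": [-0.1225,-0.005,0],"turn": [0,0,0],"fingers": 0.85},{"delta_pos": [-0.1225,-0.005,0.025],"turn": [0,0,0],"fingers": 0.85},{"delta_pos": [-0.1225,-0.005,0.075],"turn": [0,0,0],"fingers": 0.85},{"delta_pos": [-0.1225,-0.005,0.1125],"turn": [0,0,0],"fingers": 0.85},{"delta_pos": [-0.1225,-0.005,0.125],"turn": [0,0,0],"fingers": 0.85},{"delta_pos": [-0.1225,-0.005,0.125],"turn": [0,0,0],"fingers": 0.85}])

```text
clock: 13.22
position: [0.4693, -0.1744, 0.1035]
ee_rot: [0.719, 0.695, -0.001, -0.0]
ft_force: [-0.0, 0.7, 0.5]
grip_width: 0.32
grasp_force: 39.6
```

```bash
python3 -c "
from h import *
dl(.470,-.1769,.0443+.0514,88)"
```

```text
delta [-0.0025  0.0008  0.0078] turn [-0.001  0.001 -0.   ]
```

In the tool's units: 0.0085 m is 0.0106, 0.0078 m is 0.0098.

>>> move_arm(plan=[{"delta_pos": [0,0,0.0038],"turn": [0,0,0],"fingers": 0.85},{"delta_pos": [0,0,0.0075],"turn": [0,0,0],"fingers": 0.85},{"delta_pos": [0,0,0.0088],"turn": [0,0,0],"fingers": 0.85},{"delta_pos": [0,0,0.0098],"turn": [0,0,0],"fingers": 0.85},{"delta_pos": [0,0,0.0106],"turn": [0,0,0],"fingers": 0.85},{"delta_pos": [0,0,0.0106],"turn": [0,0,0],"fingers": 0.85}])

```text
clock: 13.98
position: [0.4693, -0.1744, 0.0948]
ee_rot: [0.719, 0.695, -0.001, -0.0]
ft_force: [0.4, 0.5, -2.0]
grip_width: 0.321
grasp_force: 39.6
```

In the tool's units: 0.0014 m is 0.0018, 0.0007 m is 0.0009.

>>> move_arm(plan=[{"delta_pos": [0,0,0.0009],"turn": [0,0,0],"fingers": 0.85},{"delta_pos": [0,0,0.0018],"turn": [0,0,0],"fingers": 0.85},{"delta_pos": [0,0,0.0018],"turn": [0,0,0],"fingers": 0.85}])

```text
clock: 14.35
position: [0.4693, -0.1744, 0.0934]
ee_rot: [0.719, 0.695, -0.001, -0.0]
ft_force: [-0.0, 0.3, -1.1]
grip_width: 0.318
grasp_force: 39.6
```

In the tool's units: 0.001 m is 0.0013, 0.0005 m is 0.0006.

>>> move_arm(plan=[{"delta_pos": [0,0,0.0006],"turn": [0,0,0],"fingers": 0.85},{"delta_pos": [0,0,0.0013],"turn": [0,0,0],"fingers": 0.85},{"delta_pos": [0,0,0.0013],"turn": [0,0,0],"fingers": 0.85}])

```text
clock: 14.72
position: [0.4693, -0.1744, 0.0924]
ee_rot: [0.719, 0.695, -0.001, -0.0]
ft_force: [0.2, 0.7, -0.8]
grip_width: 0.315
grasp_force: 39.6
```

>>> move_arm(plan=[{"delta_pos": [0,0,0.0006],"turn": [0,0,0],"fingers": 0.85},{"delta_pos": [0,0,0.0013],"turn": [0,0,0],"fingers": 0.85},{"delta_pos": [0,0,0.0013],"turn": [0,0,0],"fingers": 0.85}])

```text
clock: 15.1
position: [0.4694, -0.1744, 0.0922]
ee_rot: [0.719, 0.695, -0.0, -0.0]
ft_force: [-4.9, 1.5, 10.5]
grip_width: 0.324
grasp_force: 41.3
```

Contact (10 N). Release and retreat.

>>> move_arm(plan=[{"delta_pos": [0,0,-0.0008],"turn": [0,0,0],"fingers": 0.85},{"delta_pos": [0,0,-0.0008],"turn": [0,0,0],"fingers": 0.55},{"delta_pos": [0,0,-0.0008],"turn": [0,0,0],"fingers": 0.4},{"delta_pos": [0,0,-0.0008],"turn": [0,0,0],"fingers": 0.3},{"delta_pos": [0,0,-0.0008],"turn": [0,0,0],"fingers": 0.3},{"delta_pos": [0,0,-0.0375],"turn": [0,0,0],"fingers": 0.3},{"delta_pos": [0,0,-0.1],"turn": [0,0,0],"fingers": 0.3},{"delta_pos": [0,0,-0.1625],"turn": [0,0,0],"fingers": 0.3},{"delta_pos": [0,0,-0.1625],"turn": [0,0,0],"fingers": 0.3}])

```text
clock: 16.23
position: [0.4713, -0.1749, 0.225]
ee_rot: [0.719, 0.695, 0.002, 0.002]
ft_force: [0.1, -0.9, -1.3]
grip_width: 0.703
grasp_force: 0.0
```

```bash
python3 -c "
from h import *
dl(.533,.174,.22,88)
c=camera('side');W=cloud(c);hsv=cv2.cvtColor(c['color'],cv2.COLOR_RGB2HSV)
for y in(-.09,-.176):
  m=(hsv[...,1]<80)&(hsv[...,2]>60)&(abs(W[...,0]-.463)<.045)&(abs(W[...,1]-y)<.04)&(W[...,2]>(.088 if y>-.1 else .077))&(W[...,2]<.15);P=W[m];print(len(P),P.min(0),P.max(0))"
```

```text
delta [0.3509 0.0494 0.005 ] turn [ 0.006  0.001 -0.   ]
302 [ 0.44091736 -0.10594313  0.0882357 ] [ 0.46367152 -0.06599605  0.11965268]
564 [ 0.45350622 -0.19628497  0.0771337 ] [ 0.48128217 -0.14552401  0.12021505]
```

In the tool's units: 0.351 m is 0.4388, 0.09 m is 0.1125.

>>> move_arm(plan=[{"delta_pos": [0.4388,0.0613,0.0063],"turn": [0,0,0],"fingers": 0.25},{"delta_pos": [0.4388,0.0613,0.0063],"turn": [0,0,0],"fingers": 0.25},{"delta_pos": [0.4388,0.0613,0.0063],"turn": [0,0,0],"fingers": 0.25},{"delta_pos": [0.4388,0.0613,0.0063],"turn": [0,0,0],"fingers": 0.25},{"delta_pos": [0.4388,0.0613,0.0063],"turn": [0,0,0],"fingers": 0.25},{"delta_pos": [0.4388,0.0613,0.0063],"turn": [0,0,0],"fingers": 0.25},{"delta_pos": [0.4388,0.0613,0.0063],"turn": [0,0,0],"fingers": 0.25},{"delta_pos": [0.4388,0.0613,0.0063],"turn": [0,0,0],"fingers": 0.25},{"delta_pos": [0.4388,0.0613,0.0625],"turn": [0,0,0],"fingers": 0.25},{"delta_pos": [0.4388,0.0613,0.1125],"turn": [0,0,0],"fingers": 0.25},{"delta_pos": [0.4388,0.0613,0.1125],"turn": [0,0,0],"fingers": 0.25}])

```text
clock: 17.65
position: [0.5288, 0.1724, 0.1285]
ee_rot: [0.72, 0.694, -0.003, -0.001]
ft_force: [0.1, -0.7, 0.7]
grip_width: 0.749
grasp_force: 0.0
```

```bash
python3 -c "
from h import *
dl(.533,.174,.051,88)"
```

```text
delta [0.0021 0.0046 0.0775] turn [-0.006  0.004 -0.002]
```

In the tool's units: 0.078 m is 0.0975, 0.003 m is 0.0038.

>>> move_arm(plan=[{"delta_pos": [0.0013,0.0038,0],"turn": [0,0,0],"fingers": 0.25},{"delta_pos": [0.0013,0.0038,0.05],"turn": [0,0,0],"fingers": 0.25},{"delta_pos": [0.0013,0.0038,0.0813],"turn": [0,0,0],"fingers": 0.25},{"delta_pos": [0.0013,0.0038,0.0975],"turn": [0,0,0],"fingers": 0.25},{"delta_pos": [0.0013,0.0038,0.0975],"turn": [0,0,0],"fingers": 0.25}])

```text
clock: 18.27
position: [0.5341, 0.1756, 0.0538]
ee_rot: [0.719, 0.695, -0.0, -0.0]
ft_force: [-0.1, 0.1, 0.9]
grip_width: 0.748
grasp_force: 0.0
```

```bash
python3 -c "
from h import *
dl(.533,.174,.051,88)"
```

```text
delta [-0.0016 -0.0011  0.0028] turn [-0.  0. -0.]
```

In the tool's units: 0.002 m is 0.0025, -0.0016 m is -0.002.

>>> move_arm(plan=[{"delta_pos": [-0.002,-0.0013,0.0025],"turn": [0,0,0],"fingers": 0.4},{"delta_pos": [-0.002,-0.0013,0.0025],"turn": [0,0,0],"fingers": 0.6},{"delta_pos": [-0.002,-0.0013,0.0025],"turn": [0,0,0],"fingers": 0.8},{"delta_pos": [-0.002,-0.0013,0.0025],"turn": [0,0,0],"fingers": 0.8},{"delta_pos": [-0.002,-0.0013,0.0025],"turn": [0,0,0],"fingers": 0.8},{"delta_pos": [-0.002,-0.0013,0.0025],"turn": [0,0,0],"fingers": 0.8},{"delta_pos": [-0.002,-0.0013,0.0025],"turn": [0,0,0],"fingers": 0.8}], force=40)

```text
clock: 19.15
position: [0.5332, 0.174, 0.0522]
ee_rot: [0.719, 0.695, 0.0, 0.0]
ft_force: [-0.9, -1.2, 6.4]
grip_width: 0.389
grasp_force: 40.0
```

```bash
python3 -c "
from h import *
o=get_obs()
dl(.496,-.2635+o['position'][1]-.174,o['position'][2]+.0364,88)"
```

```text
delta [-0.4385 -0.0217 -0.0364] turn [ 0. -0. -0.]
```

In the tool's units: -0.43 m is -0.5375, -0.15 m is -0.1875.

>>> move_arm(plan=[{"delta_pos": [0,0,-0.0375],"turn": [0,0,0],"fingers": 0.8},{"delta_pos": [0,0,-0.1],"turn": [0,0,0],"fingers": 0.8},{"delta_pos": [0,0,-0.15],"turn": [0,0,0],"fingers": 0.8},{"delta_pos": [-0.025,-0.0013,-0.1875],"turn": [0,0,0],"fingers": 0.8},{"delta_pos": [-0.0875,-0.0038,-0.1875],"turn": [0,0,0],"fingers": 0.8},{"delta_pos": [-0.1625,-0.0075,-0.1875],"turn": [0,0,0],"fingers": 0.8},{"delta_pos": [-0.2375,-0.0113,-0.1875],"turn": [0,0,0],"fingers": 0.8},{"delta_pos": [-0.3125,-0.015,-0.1875],"turn": [0,0,0],"fingers": 0.8},{"delta_pos": [-0.3875,-0.0188,-0.1875],"turn": [0,0,0],"fingers": 0.8},{"delta_pos": [-0.45,-0.0225,-0.1875],"turn": [0,0,0],"fingers": 0.8},{"delta_pos": [-0.5,-0.025,-0.1875],"turn": [0,0,0],"fingers": 0.8},{"delta_pos": [-0.5375,-0.0269,-0.1875],"turn": [0,0,0],"fingers": 0.8}])

```text
clock: 20.65
position: [0.4954, -0.2568, 0.2015]
ee_rot: [0.72, 0.694, -0.001, -0.0]
ft_force: [0.2, 0.2, -2.0]
grip_width: 0.392
grasp_force: 40.4
```

In the tool's units: 0.105 m is 0.1313, 0.095 m is 0.1188.

>>> move_arm(plan=[{"delta_pos": [-0.0106,0,0],"turn": [0,0,0],"fingers": 0.8},{"delta_pos": [-0.0106,0,0],"turn": [0,0,0],"fingers": 0.8},{"delta_pos": [-0.0106,0,0.0375],"turn": [0,0,0],"fingers": 0.8},{"delta_pos": [-0.0106,0,0.0875],"turn": [0,0,0],"fingers": 0.8},{"delta_pos": [-0.0106,0,0.1188],"turn": [0,0,0],"fingers": 0.8},{"delta_pos": [-0.0106,0,0.1313],"turn": [0,0,0],"fingers": 0.8},{"delta_pos": [-0.0106,0,0.1313],"turn": [0,0,0],"fingers": 0.8},{"delta_pos": [-0.0106,0,0.1313],"turn": [0,0,0],"fingers": 0.8}])

```text
clock: 21.65
position: [0.4966, -0.2635, 0.0976]
ee_rot: [0.719, 0.695, -0.0, 0.001]
ft_force: [-0.5, -0.4, -1.1]
grip_width: 0.394
grasp_force: 40.3
```

```bash
python3 -c "
from h import *
dl(.496,-.2635,.0522+.0364,88)"
```

```text
delta [-0.     -0.0006  0.009 ] turn [0.001 0.001 0.   ]
```

Contact is expected at about 12 mm lower.

>>> move_arm(plan=[{"delta_pos": [0,0,0.005],"turn": [0,0,0],"fingers": 0.8},{"delta_pos": [0,0,0.0088],"turn": [0,0,0],"fingers": 0.8},{"delta_pos": [0,0,0.0106],"turn": [0,0,0],"fingers": 0.8},{"delta_pos": [0,0,0.0119],"turn": [0,0,0],"fingers": 0.8},{"delta_pos": [0,0,0.0131],"turn": [0,0,0],"fingers": 0.8},{"delta_pos": [0,0,0.0131],"turn": [0,0,0],"fingers": 0.8}])

```text
clock: 22.4
position: [0.4957, -0.2635, 0.0881]
ee_rot: [0.719, 0.695, 0.0, -0.001]
ft_force: [-10.9, 6.1, 26.9]
grip_width: 0.387
grasp_force: 43.8
```

In the tool's units: 0.001 m is 0.0013, 0.0005 m is 0.0006.

>>> move_arm(plan=[{"delta_pos": [0,0,0.0006],"turn": [0,0,0],"fingers": 0.8},{"delta_pos": [0,0,0.0013],"turn": [0,0,0],"fingers": 0.8},{"delta_pos": [0,0,0.0013],"turn": [0,0,0],"fingers": 0.8}])

```text
clock: 22.78
position: [0.4958, -0.2635, 0.0881]
ee_rot: [0.719, 0.695, 0.0, -0.001]
ft_force: [-16.4, 10.1, 39.2]
grip_width: 0.39
grasp_force: 45.5
```

In the tool's units: -0.002 m is -0.0025, -0.001 m is -0.0013.

>>> move_arm(plan=[{"delta_pos": [0,0,-0.0013],"turn": [0,0,0],"fingers": 0.8},{"delta_pos": [0,0,-0.0025],"turn": [0,0,0],"fingers": 0.8},{"delta_pos": [0,0,-0.0025],"turn": [0,0,0],"fingers": 0.8}])

```text
clock: 23.15
position: [0.4957, -0.2635, 0.0882]
ee_rot: [0.719, 0.695, -0.0, -0.0]
ft_force: [-6.4, 4.1, 14.0]
grip_width: 0.392
grasp_force: 42.4
```

```bash
python3 -c "
from h import *
c=pic('side','s5.png',(320,200,480,340),5)"
```

```text
(no output)
```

View pics/s5.png

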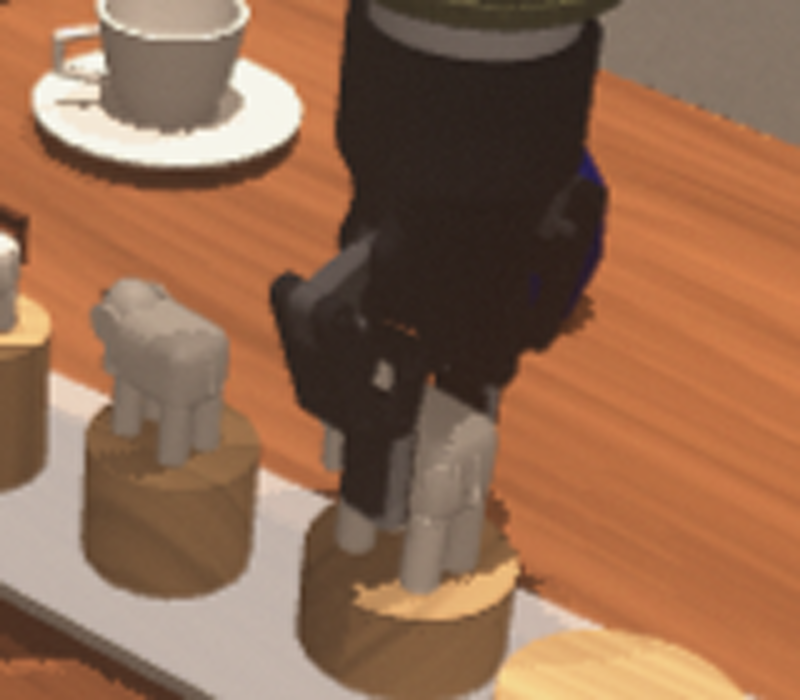

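The third stands on its plinth (feet at crop (355,545), (420,585) and (460,570)), upright, with the second at left fine too. Release.

In the tool's units: -0.13 m is -0.1625, -0.08 m is -0.1.

>>> move_arm(plan=[{"delta_pos": [0,0,-0.001],"turn": [0,0,0],"fingers": 0.8},{"delta_pos": [0,0,-0.001],"turn": [0,0,0],"fingers": 0.45},{"delta_pos": [0,0,-0.001],"turn": [0,0,0],"fingers": 0.3},{"delta_pos": [0,0,-0.001],"turn": [0,0,0],"fingers": 0.2},{"delta_pos": [0,0,-0.001],"turn": [0,0,0],"fingers": 0.2},{"delta_pos": [0,0,-0.0375],"turn": [0,0,0],"fingers": 0.2},{"delta_pos": [0,0,-0.1],"turn": [0,0,0],"fingers": 0.2},{"delta_pos": [0,0,-0.1625],"turn": [0,0,0],"fingers": 0.2},{"delta_pos": [0,0,-0.1625],"turn": [0,0,0],"fingers": 0.2},{"delta_pos": [0,0,-0.1625],"turn": [0,0,0],"fingers": 0.2}])

```text
clock: 24.45
position: [0.4957, -0.2631, 0.2163]
ee_rot: [0.719, 0.695, -0.001, -0.0]
ft_force: [0.4, -0.4, -0.8]
grip_width: 0.803
grasp_force: 0.0
```

```bash
python3 -c "
from h import *
dl(.5275,.262,.22,88)
c=camera('side');W=cloud(c);hsv=cv2.cvtColor(c['color'],cv2.COLOR_RGB2HSV)
for x,y,h in((.455,-.09,.088),(.47,-.176,.077),(.496,-.264,.066)):
  m=(hsv[...,1]<80)&(hsv[...,2]>60)&(abs(W[...,0]-x)<.035)&(abs(W[...,1]-y)<.045)&(W[...,2]>h)&(W[...,2]<.15);P=W[m];print(len(P),P.min(0).round(4),P.max(0).round(4))
m=(hsv[...,1]<80)&(hsv[...,2]>90)&(abs(W[...,0]-.527)<.035)&(abs(W[...,1]-.262)<.06)&(W[...,2]>.05)&(W[...,2]<.15);P=W[m];print(len(P),np.percentile(P,[1,99],axis=0).round(4),P.max(0))
c=camera('top');W=cloud(c);hsv=cv2.cvtColor(c['color'],cv2.COLOR_RGB2HSV)
m=(hsv[...,1]<80)&(hsv[...,2]>90)&(abs(W[...,0]-.527)<.04)&(abs(W[...,1]-.262)<.06)&(W[...,2]>.075)&(W[...,2]<.15);P=W[m];print(len(P),np.percentile(P,[1,99],axis=0).round(4))
"
```

```text
delta [ 0.5259  0.0135 -0.0038] turn [-0.001  0.     0.   ]
306 [ 0.4418 -0.1061  0.0887] [ 0.4639 -0.0667  0.1204]
569 [ 0.4534 -0.1969  0.0771] [ 0.4809 -0.1457  0.1203]
1004 [ 0.4756 -0.2896  0.0661] [ 0.5101 -0.2266  0.1208]
452 [[0.5092 0.2327 0.051 ]
 [0.5455 0.2972 0.095 ]] [0.54814981 0.30089417 0.0958431 ]
427 [[0.5089 0.2384 0.0757]
 [0.5471 0.3042 0.0966]]
```

Three are well placed. Now the largest.

In the tool's units: 0.526 m is 0.6575, 0.0135 m is 0.0169.

>>> move_arm(plan=[{"delta_pos": [0.6575,0.0169,-0.005],"turn": [0,0,0],"fingers": 0.15},{"delta_pos": [0.6575,0.0169,-0.005],"turn": [0,0,0],"fingers": 0.15},{"delta_pos": [0.6575,0.0169,-0.005],"turn": [0,0,0],"fingers": 0.15},{"delta_pos": [0.6575,0.0169,-0.005],"turn": [0,0,0],"fingers": 0.15},{"delta_pos": [0.6575,0.0169,-0.005],"turn": [0,0,0],"fingers": 0.15},{"delta_pos": [0.6575,0.0169,-0.005],"turn": [0,0,0],"fingers": 0.15},{"delta_pos": [0.6575,0.0169,-0.005],"turn": [0,0,0],"fingers": 0.15},{"delta_pos": [0.6575,0.0169,-0.005],"turn": [0,0,0],"fingers": 0.15},{"delta_pos": [0.6575,0.0169,-0.005],"turn": [0,0,0],"fingers": 0.15},{"delta_pos": [0.6575,0.0169,-0.005],"turn": [0,0,0],"fingers": 0.15},{"delta_pos": [0.6575,0.0169,-0.005],"turn": [0,0,0],"fingers": 0.15},{"delta_pos": [0.6575,0.0169,-0.005],"turn": [0,0,0],"fingers": 0.15}])

```text
clock: 26.05
position: [0.5282, 0.2599, 0.2207]
ee_rot: [0.72, 0.694, -0.001, 0.0]
ft_force: [0.5, -0.6, -0.2]
grip_width: 0.849
grasp_force: 0.0
```

```bash
python3 -c "
from h import *
dl(.5275,.262,.059,88)"
```

```text
delta [ 0.0022 -0.0007  0.1617] turn [-0.001  0.001 -0.003]
```

In the tool's units: 0.161 m is 0.2013, -0.001 m is -0.0013.

>>> move_arm(plan=[{"delta_pos": [0.0013,-0.0013,0.0625],"turn": [0,0,0],"fingers": 0.15},{"delta_pos": [0.0013,-0.0013,0.1125],"turn": [0,0,0],"fingers": 0.15},{"delta_pos": [0.0013,-0.0013,0.15],"turn": [0,0,0],"fingers": 0.15},{"delta_pos": [0.0013,-0.0013,0.1813],"turn": [0,0,0],"fingers": 0.15},{"delta_pos": [0.0013,-0.0013,0.2],"turn": [0,0,0],"fingers": 0.15},{"delta_pos": [0.0013,-0.0013,0.2013],"turn": [0,0,0],"fingers": 0.15},{"delta_pos": [0.0013,-0.0013,0.2013],"turn": [0,0,0],"fingers": 0.15}])

```text
clock: 26.92
position: [0.5273, 0.2628, 0.0606]
ee_rot: [0.719, 0.695, 0.0, 0.0]
ft_force: [0.6, 0.8, 0.5]
grip_width: 0.852
grasp_force: 0.0
```

>>> move_arm(plan=[{"delta_pos": [0,0,0],"turn": [0,0,0],"fingers": 0.3},{"delta_pos": [0,0,0],"turn": [0,0,0],"fingers": 0.5},{"delta_pos": [0,0,0],"turn": [0,0,0],"fingers": 0.7},{"delta_pos": [0,0,0],"turn": [0,0,0],"fingers": 0.75},{"delta_pos": [0,0,0],"turn": [0,0,0],"fingers": 0.75},{"delta_pos": [0,0,0],"turn": [0,0,0],"fingers": 0.75},{"delta_pos": [0,0,0],"turn": [0,0,0],"fingers": 0.75}], force=45)

```text
clock: 27.8
position: [0.5273, 0.2629, 0.0605]
ee_rot: [0.719, 0.695, 0.0, 0.0]
ft_force: [1.5, 0.1, 6.1]
grip_width: 0.462
grasp_force: 45.3
```

```bash
python3 -c "
from h import *
o=get_obs()
dl(.497,-.3515+o['position'][1]-.262,o['position'][2]+.0274,88)"
```

```text
delta [-0.6142 -0.0087 -0.0275] turn [ 0. -0. -0.]
```

In the tool's units: -0.48 m is -0.6, -0.15 m is -0.1875.

>>> move_arm(plan=[{"delta_pos": [0,0,-0.0375],"turn": [0,0,0],"fingers": 0.75},{"delta_pos": [0,0,-0.1],"turn": [0,0,0],"fingers": 0.75},{"delta_pos": [0,0,-0.15],"turn": [0,0,0],"fingers": 0.75},{"delta_pos": [-0.025,0,-0.1875],"turn": [0,0,0],"fingers": 0.75},{"delta_pos": [-0.0875,-0.0013,-0.1875],"turn": [0,0,0],"fingers": 0.75},{"delta_pos": [-0.1625,-0.0025,-0.1875],"turn": [0,0,0],"fingers": 0.75},{"delta_pos": [-0.2375,-0.0038,-0.1875],"turn": [0,0,0],"fingers": 0.75},{"delta_pos": [-0.3125,-0.005,-0.1875],"turn": [0,0,0],"fingers": 0.75},{"delta_pos": [-0.3875,-0.0063,-0.1875],"turn": [0,0,0],"fingers": 0.75},{"delta_pos": [-0.4625,-0.0075,-0.1875],"turn": [0,0,0],"fingers": 0.75},{"delta_pos": [-0.5375,-0.0088,-0.1875],"turn": [0,0,0],"fingers": 0.75},{"delta_pos": [-0.6,-0.01,-0.1875],"turn": [0,0,0],"fingers": 0.75}])

```text
clock: 29.3
position: [0.501, -0.2188, 0.2097]
ee_rot: [0.72, 0.694, -0.001, -0.0]
ft_force: [0.8, 0.6, -2.3]
grip_width: 0.46
grasp_force: 46.6
```

In the tool's units: -0.134 m is -0.1675, -0.001 m is -0.0013.

>>> move_arm(plan=[{"delta_pos": [-0.0625,0,0],"turn": [0,0,0],"fingers": 0.75},{"delta_pos": [-0.125,-0.0013,0],"turn": [0,0,0],"fingers": 0.75},{"delta_pos": [-0.1563,-0.0013,0],"turn": [0,0,0],"fingers": 0.75},{"delta_pos": [-0.1675,-0.0013,0],"turn": [0,0,0],"fingers": 0.75},{"delta_pos": [-0.1675,-0.0013,0],"turn": [0,0,0],"fingers": 0.75},{"delta_pos": [-0.1675,-0.0013,0.0375],"turn": [0,0,0],"fingers": 0.75},{"delta_pos": [-0.1675,-0.0013,0.0875],"turn": [0,0,0],"fingers": 0.75},{"delta_pos": [-0.1675,-0.0013,0.125],"turn": [0,0,0],"fingers": 0.75},{"delta_pos": [-0.1675,-0.0013,0.1438],"turn": [0,0,0],"fingers": 0.75},{"delta_pos": [-0.1675,-0.0013,0.1438],"turn": [0,0,0],"fingers": 0.75},{"delta_pos": [-0.1675,-0.0013,0.1438],"turn": [0,0,0],"fingers": 0.75}])

```text
clock: 30.68
position: [0.497, -0.3507, 0.0964]
ee_rot: [0.719, 0.695, -0.0, 0.001]
ft_force: [-1.2, -0.3, -2.6]
grip_width: 0.462
grasp_force: 46.5
```

```bash
python3 -c "
from h import *
dl(.497,-.3506,.0605+.0274,88)"
```

```text
delta [ 0.0001 -0.      0.0085] turn [0.001 0.001 0.   ]
```

In the tool's units: 0.007 m is 0.0088, 0.006 m is 0.0075.

>>> move_arm(plan=[{"delta_pos": [0,0,0.0038],"turn": [0,0,0],"fingers": 0.75},{"delta_pos": [0,0,0.0063],"turn": [0,0,0],"fingers": 0.75},{"delta_pos": [0,0,0.0075],"turn": [0,0,0],"fingers": 0.75},{"delta_pos": [0,0,0.0088],"turn": [0,0,0],"fingers": 0.75},{"delta_pos": [0,0,0.0088],"turn": [0,0,0],"fingers": 0.75}])

```text
clock: 31.3
position: [0.4962, -0.3505, 0.0879]
ee_rot: [0.719, 0.695, -0.001, -0.0]
ft_force: [0.4, -0.9, -3.1]
grip_width: 0.466
grasp_force: 46.5
```

In the tool's units: 0.001 m is 0.0013, 0.0005 m is 0.0006.

>>> move_arm(plan=[{"delta_pos": [0,0,0.0006],"turn": [0,0,0],"fingers": 0.75},{"delta_pos": [0,0,0.0013],"turn": [0,0,0],"fingers": 0.75},{"delta_pos": [0,0,0.0013],"turn": [0,0,0],"fingers": 0.75}])

```text
clock: 31.68
position: [0.4962, -0.3505, 0.0869]
ee_rot: [0.719, 0.695, -0.001, -0.0]
ft_force: [-0.0, 0.2, -3.5]
grip_width: 0.462
grasp_force: 46.5
```

In the tool's units: 0.001 m is 0.0013, 0.0005 m is 0.0006.

>>> move_arm(plan=[{"delta_pos": [0,0,0.0006],"turn": [0,0,0],"fingers": 0.75},{"delta_pos": [0,0,0.0013],"turn": [0,0,0],"fingers": 0.75},{"delta_pos": [0,0,0.0013],"turn": [0,0,0],"fingers": 0.75}])

```text
clock: 32.05
position: [0.4962, -0.3505, 0.0859]
ee_rot: [0.719, 0.695, -0.001, -0.0]
ft_force: [-0.7, -0.2, -3.6]
grip_width: 0.461
grasp_force: 46.5
```

In the tool's units: 0.001 m is 0.0013, 0.0005 m is 0.0006.

>>> move_arm(plan=[{"delta_pos": [0,0,0.0006],"turn": [0,0,0],"fingers": 0.75},{"delta_pos": [0,0,0.0013],"turn": [0,0,0],"fingers": 0.75},{"delta_pos": [0,0,0.0013],"turn": [0,0,0],"fingers": 0.75}])

```text
clock: 32.42
position: [0.4962, -0.3505, 0.0849]
ee_rot: [0.719, 0.695, -0.001, -0.0]
ft_force: [0.2, -0.5, -2.9]
grip_width: 0.465
grasp_force: 46.5
```

In the tool's units: 0.001 m is 0.0013, 0.0005 m is 0.0006.

>>> move_arm(plan=[{"delta_pos": [0,0,0.0006],"turn": [0,0,0],"fingers": 0.75},{"delta_pos": [0,0,0.0013],"turn": [0,0,0],"fingers": 0.75},{"delta_pos": [0,0,0.0013],"turn": [0,0,0],"fingers": 0.75}])

```text
clock: 32.8
position: [0.4963, -0.3506, 0.0845]
ee_rot: [0.719, 0.695, -0.0, -0.0]
ft_force: [-2.5, 1.5, 4.4]
grip_width: 0.463
grasp_force: 47.4
```

Contact. Release and retreat.

In the tool's units: -0.15 m is -0.1875, -0.13 m is -0.1625.

>>> move_arm(plan=[{"delta_pos": [0,0,-0.0003],"turn": [0,0,0],"fingers": 0.75},{"delta_pos": [0,0,-0.0003],"turn": [0,0,0],"fingers": 0.4},{"delta_pos": [0,0,-0.0003],"turn": [0,0,0],"fingers": 0.2},{"delta_pos": [0,0,-0.0003],"turn": [0,0,0],"fingers": 0.1},{"delta_pos": [0,0,-0.0003],"turn": [0,0,0],"fingers": 0.1},{"delta_pos": [0,0,-0.0375],"turn": [0,0,0],"fingers": 0.1},{"delta_pos": [0,0,-0.1],"turn": [0,0,0],"fingers": 0.1},{"delta_pos": [0,0,-0.1625],"turn": [0,0,0],"fingers": 0.1},{"delta_pos": [0,0,-0.1875],"turn": [0,0,0],"fingers": 0.1},{"delta_pos": [0,0,-0.1875],"turn": [0,0,0],"fingers": 0.1},{"delta_pos": [0,0,-0.1875],"turn": [0,0,0],"fingers": 0.1}])

```text
clock: 34.17
position: [0.496, -0.3501, 0.2327]
ee_rot: [0.719, 0.695, -0.001, -0.001]
ft_force: [0.1, 0.9, 0.3]
grip_width: 0.897
grasp_force: 0.0
```

```bash
python3 -c "
from h import *
c=pic('side','s6.png',(270,200,510,380),3.3)
W=cloud(c);hsv=cv2.cvtColor(c['color'],cv2.COLOR_RGB2HSV)
for x,y,h in((.455,-.09,.088),(.47,-.176,.077),(.496,-.264,.066),(.497,-.352,.054)):
  m=(hsv[...,1]<80)&(hsv[...,2]>60)&(abs(W[...,0]-x)<.035)&(abs(W[...,1]-y)<.048)&(W[...,2]>h)&(W[...,2]<.15);P=W[m];print(len(P),P.min(0).round(4),P.max(0).round(4))
"
```

```text
307 [ 0.4415 -0.1065  0.0881] [ 0.4645 -0.0656  0.1209]
576 [ 0.4532 -0.1955  0.0771] [ 0.481  -0.1454  0.1203]
1036 [ 0.4761 -0.312   0.066 ] [ 0.5109 -0.2268  0.1208]
1702 [ 0.4735 -0.3803  0.0541] [ 0.5147 -0.3059  0.1208]
```

View pics/s6.png

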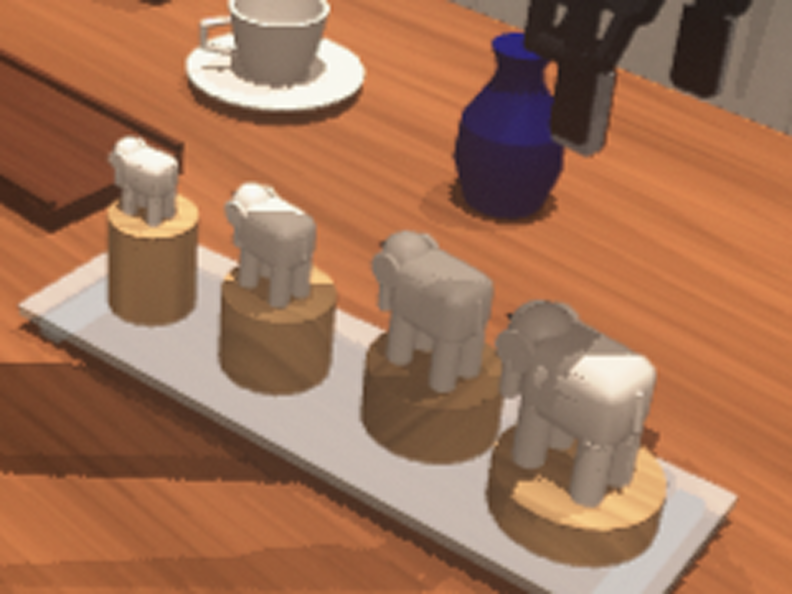

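All four stand upright and centred on their plinths (crop (145,180), (272,240), (435,310) and (580,400)), with heads level at about 0.121 m. The cup and vase are undisturbed.

```bash
python3 -c "
from h import *
print(hand_in())"
```

```text
the job is handed in; nothing more can be done
None
```

All four elephants stand upright and centred on their plinths, smallest on the tallest through largest on the lowest, with heads level at about 0.121 m; the cup and vase look untouched, and the job was handed in after about 34 s of robot time, with no verdict returned.

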